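# Eject the mixer's beaters into the bowl

### The job

Slide the melamine bowl along the counter, without lifting it, until it stands centred under the two beaters of the docked hand mixer; then press the ejector head on the mixer's nose right down to its stop, firmly but without ramming it, so that both beaters drop into the bowl. Let the head spring back and leave the bowl standing there under the mixer with both beaters in it, and leave the other things on the counter where they are.

Things in the scene. Friction and masses are not known exactly. Their poses are not given: they have to be found in the camera images.
- stand: Pink hand mixer fixed level on a dark steel stand, immovable. Origin on the counter, below the midpoint of the two hanging beaters: the bowl's centre belongs here. z up; the nose points along -x. Mixer x -45 to +175, y +-38, underside 165 and top face 238 high; stand's foot and column x +115 to +265, y +-80.
- handle_tip (a point): Lower edge of the handle's free front end, 342 above the counter (x -31, y 0 in the stand's axes). The handle, a bar 20 wide and 18 thick, runs level to the mixer's rear and roofs over the ejector head: a tool pointing straight down cannot press it home. Come from in front of the nose with the tool leaning back 30 to 45 degrees, tips pointing along the stand's +x and down.
- ejector_seat (a point): Point on the mixer's top face (238 high; x -22, y 0 in the stand's axes) on the ejector's vertical axis. Above it: steel stem and cream round head (radius 14, 7 thick, on a neck of radius 9). The head is screwed onto its stem by an amount that differs each time and is not reported: the head's top is 27 to 47 above this point at rest, 15 to 35 at its stop; find it by touch or sight.
- ejector (a joint): How far the head is pressed down, m: 0 at rest, 0.012 at its stop (inside the mixer). Spring: 4 N to start moving, 10 N at the stop, then rigid; it springs back when let go. The beaters come free only in the last third of the travel. A firm push of 12 to 20 N seats it; over 30 N on the mixer is ramming.
- bowl: Round cream melamine bowl, plain, about 0.35 kg, rim outside diameter 156, height 60, wall 4, narrower foot. Origin at the centre of its underside, z up. Stands on the counter nearer the robot than the mixer, to the left or the right. Its rim passes 12 below the beaters' tips.
- beater_left: Stainless beater, 116 long, loop 42 wide and 75 high at the bottom, thin shaft, round button (18 across) at the top; about 40 g. Hangs under the mixer's nose, 25 to the stand's +y side. Origin at its lowest tip (72 above the counter while hanging), z up along its shaft.
- beater_right: The same beater, 25 to the stand's -y side.
- sugar_jar: Bystander: white ceramic jar with wooden lid, 84 across, 120 high; it stands on the other side from the bowl. Origin under its centre.
- crock: Bystander: short terracotta crock, 110 across, 120 high, with a wooden spatula upright (to 285 high). Origin under its centre.
- soap: Bystander: amber soap bottle with a black pump, 68 across, 185 high. Origin under its centre.
- ramekin: Bystander: small white ceramic ramekin, 76 across, 40 high, near the robot. Origin under its centre.
- shaker: Bystander: steel salt shaker, 44 across, 77 high, beside the stand. Origin under its centre.
- timer: Bystander: white kitchen timer, 54 across, 56 high, beside the stand. Origin under its centre.

How it is judged:
On the way, in this order (a step that is already met when the one before it is completed fails the run):
1. the bowl stands under the beaters, the ejector still up (horizontal distance between bowl and stand below 0.025 m and linear speed of bowl below 0.02 m/s and angle between bowl's own z axis and vertical below 0.1 rad and value of joint ejector below 0.003 m), for 0.2 s.
2. the ejector head is held down at its stop (value of joint ejector above 0.0108 m), for 0.2 s.
At the end, for the whole second after the job is handed in: Both beaters rest in the bowl (tips under 70 mm from its centre, under 50 mm high); the bowl stands upright on the counter within 40 mm of the point below the beater seats; all at rest, ejector head up again (3 mm). On the way: bowl within 25 mm, then head held at its stop (10.8 of 12 mm) (horizontal distance between each of beater_left, beater_right and bowl below 0.07 m and height (world z) of each of beater_left, beater_right below 0.05 m and linear speed of each of beater_left, beater_right below 0.03 m/s and horizontal distance between bowl and stand below 0.04 m and height (world z) of bowl below 0.008 m and angle between bowl's own z axis and vertical below 0.15 rad and linear speed of bowl below 0.02 m/s and value of joint ejector below 0.003 m); the robot touches nothing.
It fails at once if the bowl is lifted off the counter (over 20 mm) or tipped (height (world z) of bowl above 0.02 m or angle between bowl's own z axis and vertical above 0.4 rad).
It fails at once if the mixer is rammed (over 30 N) (contact force between any of the fingers, the arm and stand above 30 N).
It fails at once if a bystander is moved (over 30 mm) (distance of any of sugar_jar, crock, soap, ramekin, shaker, timer from where it was at the start of the episode above 0.03 m).
It also fails if it takes over 64 s, if anything falls off the work surface, if the arm or the gripper's body presses on something with over 40 N, if the wrist force passes 120 N, or if a joint passes its speed limit or range.

### The arm

A 7-joint arm with a two-finger parallel gripper is mounted at the origin on the work surface. World frame = base frame: x ahead of the robot, y to its left, z up, the work surface at z = 0. Lengths are in m, angles in rad, forces in N, time in s.
With the tool pointing down it reaches from about 0.35 to 0.775 m from the base axis. Payload 3.1 kg.
Tool frame: the origin (TCP) lies between the finger pads, 19 mm behind the fingertips; this is the grasp point; z points along the fingers, y is the line along which they close (so a half turn about z gives the same grasp; the last joint's range is limited). The gripper opens to 85 mm and grips with 20 to 120 N. Pads are 22 mm wide; open, the fingers measure 114 mm over their backs; the gripper's body (76 mm by 85 mm) begins 54 mm behind the grasp point. The pads swing forward as they close: fully open they stand 13 mm farther back than shut.
Start: joints at [-1.209, 0.311, 0.014, 1.512, -0.004, 1.319, -0.027], TCP at [0.216, 0.506, 0.25] pointing down, gripper open.
Joint ranges: [-2.7, 2.7], [-0.3, 1.91], [-1.27, 1.3], [0.12, 2.57], [-1.44, 4.58], [0.2, 2.03], [-3.05, 3.05]. Speed limits (rad/s): [2.79, 2.79, 3.14, 3.14, 3.14, 3.14, 3.14].

### API

Orientations are given as a unit quaternion [w, x, y, z].
In Python, from workcell import bot gives the robot as it stands. The module is installed in compiled form; this text tells all that it offers.
- The arm moves only by the shell command python3 -m pendant 'ROWS'. ROWS is JSON, a list of rows, each a list of 3 entries, a list of its own where there are three numbers: the turn, a rotation vector about the tool's x, y, z normalised to -1 to 1, where 1 is 180 degrees, then the shift along the tool's x, y, z normalised to -1 to 1, where 1 is 250 mm, then the closure, from 0 (fully open) to 1 (shut). In form: [[[ax, ay, az], [x, y, z], hand], ...]. A call has exactly 8 rows; each row is the pose to reach, as a shift and turn from the pose commanded when the call began, along the tool's axes at that moment, turning the shorter way round; what a row does not reach only later rows make up. A row lasts 1/12 s, in which the tool goes at most 41.7 mm and 7.16 degrees, less where a joint would pass 70% of its speed; a pose out of reach is approached as far as the arm can. A call with a number of a shift or a turn outside -1 to 1 is refused whole. A call with a gripper value outside its range is refused whole. The fingers move at their own pace and stop on an object; the grip force is fixed at half the most. Time passes only in rows, so rows that repeat a pose let the fingers close, or fill a call up. It gives the time, the measured TCP pose, the force, the opening and the grip force at its end, in the units of the state.
- bot.sense(): the state, without advancing time (a new reading comes with each control period).
- bot.read_camera(name): name is "scene" or "top" or "wrist"; returns a dict with "frame" (400x640x3 uint8, red, green, blue), "fx", "fy", "cx", "cy" (pixels), "dist" ([k1, k2, p1, p2, k3] as OpenCV has them; the pictures are not rectified), "camera_from_world" (4x4, takes a point from world to camera coordinates). Camera axes: x right, y up, looking along -z (the intrinsics and any distortion apply to the point x, -y, -z); pixel columns grow to the right and rows downward; lengths in m; the calibration is good to about 2 mm. A picture is of the moment at which its call begins. There is no depth.
- bot.finish_job(): hands the job in; it is judged then, once.
Trained networks look in the newest picture that a camera, given by its name, has taken for a name from the list of things; names that differ only in an ending like _2 or _b are one class to them, and where a whole thing is asked for, a point or a joint stands for the part that bears it (a point fixed in the world has none). Each returns a list of dicts, best first, with "p" (0 to 1); they miss things now and then, are a little off and sometimes report something else, mostly with a low value. They report only what shows in the picture. A call takes as long as a camera call.
- bot.masks_of(camera, label): "mask" (400x640 bool, what is visible of it) and "bbox" ([centre column, centre row, width, height] in pixels, round what is visible of it).
- bot.landmark_of(camera, label): "location" ([column, row] in pixels: a listed point, or the origin of a listed thing).
The state is a dict: "t": time; "joint_pos": joint angles; "joint_vel": joint speeds; "joint_efforts": joint torques, N m; "tool_pos": TCP position; "ee_rot": TCP orientation; "wrist_force": force on the tool from outside, world axes, zero at the start; "ft_torque": the same for the moment, N m; "finger_gap": finger opening in m; "gripper_force": force on a finger pad.
Only numpy, scipy, OpenCV 4.12 (cv2) and the standard library are available. Lean on these libraries where they do the work, as an engineer would, in place of code of your own. Each camera call takes 0.05 s, during which the arm holds its last target. There are 200 camera calls.

## Working session

There is one attempt and no reset: what is moved stays moved. The work goes in short steps, Python scripts to look and compute and a shell command to move; the robot and the scene stay as the last step left them, time stands still between calls to the robot, and variables do not carry over. Pictures are saved under pics/ and viewed, at most 10 in all, crops included, and the job is handed in when it is done.

```bash
mkdir -p pics; cat > h.py <<'E'
import numpy as np, cv2
from workcell import bot
from scipy.spatial.transform import Rotation as R
def ray(c,uv):
    K=np.array([[c['fx'],0,c['cx']],[0,c['fy'],c['cy']],[0,0,1]])
    p=cv2.undistortPoints(np.array([[uv]],float),K,np.array(c['dist'],float))[0,0]
    T=np.linalg.inv(np.array(c['camera_from_world']))
    return T[:3,3],T[:3,:3]@np.array([p[0],-p[1],-1])
def at(c,uv,z):
    o,d=ray(c,uv); return o+d*(z-o[2])/d[2]
def proj(c,P):
    P=np.atleast_2d(P); T=np.array(c['camera_from_world']); q=P@T[:3,:3].T+T[:3,3]; q=q*[1,-1,-1]
    K=np.array([[c['fx'],0,c['cx']],[0,c['fy'],c['cy']],[0,0,1]])
    return cv2.projectPoints(q,np.zeros(3),np.zeros(3),K,np.array(c['dist'],float))[0][:,0]
def cam(n,f=None):
    c=bot.read_camera(n)
    if f: cv2.imwrite('pics/'+f,c['frame'][:,:,::-1])
    return c
def pose():
    s=bot.sense(); q=s['ee_rot']; return s,np.array(s['tool_pos']),R.from_quat([q[1],q[2],q[3],q[0]])
E
python3 - <<'E'
from h import *
Z={'handle_tip':.342,'ejector_seat':.238,'beater_left':.072,'beater_right':.072}
np.set_printoptions(precision=3,suppress=True)
for n in ['scene','top']:
    c=cam(n,n+'0.png'); print(n,np.linalg.inv(np.array(c['camera_from_world']))[:3,3])
    for l in ['stand','handle_tip','ejector_seat','bowl','beater_left','beater_right','sugar_jar','crock','soap','ramekin','shaker','timer']:
        for d in bot.landmark_of(n,l)[:2]:
            print(l,round(d['p'],2),np.array(d['location']),at(c,d['location'],Z.get(l,0)))
s,p,r=pose();print(p,r.as_matrix(),s['wrist_force'])
E
```

```text
scene [0.973 0.521 1.142]
stand 0.28 [383.4 321.2] [0.606 0.358 0.   ]
handle_tip 0.88 [314.7 152.6] [ 0.549 -0.065  0.342]
ejector_seat 0.72 [307.4 179.1] [ 0.576 -0.067  0.238]
bowl 0.79 [396.5 254. ] [0.418 0.217 0.   ]
beater_left 0.43 [317.1 213.1] [ 0.562 -0.037  0.072]
beater_right 0.39 [316.8 150.3] [ 0.393 -0.267  0.072]
crock 0.93 [381.1 320.1] [0.609 0.352 0.   ]
soap 0.86 [260.5 162.1] [ 0.571 -0.404  0.   ]
ramekin 0.92 [357.5 207.4] [ 0.401 -0.006  0.   ]
shaker 0.47 [332.8 273.1] [0.633 0.143 0.   ]
timer 0.46 [247.5 216.9] [ 0.745 -0.211  0.   ]
top [0.452 0.01  1.265]
handle_tip 0.94 [341.2 211.3] [ 0.545 -0.074  0.342]
handle_tip 0.15 [308.4 279.9] [ 0.401 -0.     0.342]
ejector_seat 0.96 [334.6 212.9] [ 0.552 -0.067  0.238]
bowl 0.65 [233.6 263.8] [0.432 0.212 0.   ]
sugar_jar 0.9 [365.2 252.3] [ 0.458 -0.171  0.   ]
crock 0.7 [182.1 208.8] [0.595 0.363 0.   ]
soap 0.97 [442.3 213.3] [ 0.568 -0.404  0.   ]
ramekin 0.91 [306.1 275.2] [0.395 0.002 0.   ]
ramekin 0.67 [337.9 211. ] [ 0.58  -0.095  0.   ]
timer 0.74 [372.6 158.7] [ 0.736 -0.204  0.   ]
[0.216 0.506 0.25 ] [[-0.92   0.393  0.   ]
 [ 0.393  0.92   0.   ]
 [-0.     0.    -1.   ]] [-0.597 -0.066 -0.458]
```

```bash
python3 -c "
import cv2;a=cv2.imread('pics/top0.png')[90:340,120:500];cv2.imwrite('pics/topc.png',cv2.resize(a,None,fx=2,fy=2))
a=cv2.imread('pics/scene0.png')[60:360,200:500];cv2.imwrite('pics/scenec.png',cv2.resize(a,None,fx=2,fy=2))"
```

```text
(no output)
```

View pics/topc.png

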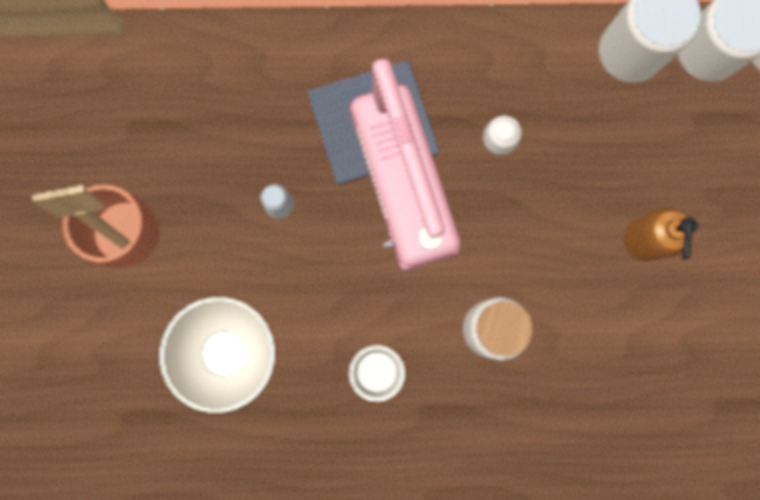

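View pics/scenec.png

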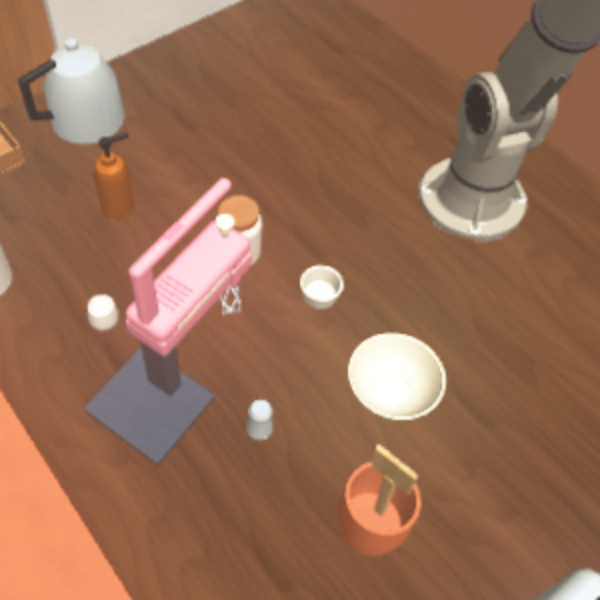

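The top crop shows the bowl at (217,355), ramekin at (377,373), jar at (498,328), and the mixer nose at (430,250) with the cream head. The foot plate corners are near (310,90), (407,62), (437,152) and (337,183). The scene crop agrees with this.

```bash
python3 - <<'E'
from h import *
from scipy.optimize import least_squares
np.set_printoptions(precision=3,suppress=True)
ct=cam('top')
mt=bot.masks_of('top','bowl')[0]['mask']; st=bot.masks_of('top','stand')
cs=cam('scene'); ms=bot.masks_of('scene','bowl')[0]['mask']
def rim(c,m):
    k=max(cv2.findContours(m.astype(np.uint8),0,1)[0],key=len)[:,0,:]
    return np.array([at(c,p,.06)[:2] for p in k])
for c,m in((ct,mt),(cs,ms)):
    q=rim(c,m); print('bowl circ',cv2.minEnclosingCircle(q.astype(np.float32)), cv2.fitEllipse(q.astype(np.float32)))
a=[np.array(x)/2+[120,90] for x in((310,90),(407,62),(437,152),(337,183))]
F=np.array([at(ct,x,.012) for x in a]);print('foot',F)
loc={n:{l:bot.landmark_of(n,l)[0]['location'] for l in('handle_tip','ejector_seat')} for n in('top','scene')}
obs=[(ct,(-.031,0,.342),loc['top']['handle_tip']),(cs,(-.031,0,.342),loc['scene']['handle_tip']),
(ct,(-.022,0,.238),loc['top']['ejector_seat']),(cs,(-.022,0,.238),loc['scene']['ejector_seat'])]
for x,l in zip(a,((.265,.08),(.265,-.08),(.115,-.08),(.115,.08))): obs.append((ct,(*l,.012),x))
for u,l in(((402,269),(-.045,.038,.235)),((459,248),(-.045,-.038,.235))): obs.append((ct,l,np.array(u)/2+[120,90]))
def f(v,o=obs):
    Rz=R.from_euler('z',v[2]).as_matrix()
    return np.concatenate([proj(c,Rz@np.array(l)+[v[0],v[1],0])[0]-u for c,l,u in o])
r=least_squares(f,[.58,-.06,.2],loss='soft_l1');print(r.x,np.degrees(r.x[2]));print(f(r.x).reshape(-1,2))
# head sight: cream blob
v=r.x;Rz=R.from_euler('z',v[2]).as_matrix()
for h in(.027,.037,.047):
    P=Rz@[-.022,0,.238+h]+[v[0],v[1],0];print(h,proj(cs,P),proj(ct,P))
f4=cs['frame'][160:185,300:330];cv2.imwrite('pics/head.png',cv2.resize(cs['frame'][140:200,280:340,::-1],(600,600),interpolation=2))
for l in('ramekin','sugar_jar','shaker','timer','crock'):
    for n,c in(('top',ct),('scene',cs)):
        for d in bot.landmark_of(n,l)[:1]: print(l,n,d['p'],at(c,d['location'],0)[:2])
E
```

```text
bowl circ ((0.4250182509422302, 0.21557509899139404), 0.07787500321865082) ((0.42469727993011475, 0.21597349643707275), (0.15167875587940216, 0.15256470441818237), 83.92398834228516)
bowl circ ((0.42731642723083496, 0.21650800108909607), 0.07951343059539795) ((0.42676907777786255, 0.2162822037935257), (0.1510327309370041, 0.1555606871843338), 116.51773834228516)
foot [[ 0.81   0.088  0.012]
 [ 0.852 -0.058  0.012]
 [ 0.713 -0.1    0.012]
 [ 0.669  0.049  0.012]]
[ 0.579 -0.058  0.283] 16.234943867164432
[[ 0.196 -1.918]
 [ 0.778 -1.238]
 [-0.673 -2.583]
 [ 2.598 -0.712]
 [-1.854 -0.164]
 [ 0.634 -1.38 ]
 [ 0.909  0.381]
 [-0.704  0.616]
 [-0.233 -0.243]
 [ 1.401  0.873]]
0.027 [[312.788 171.494]] [[333.817 209.119]]
0.037 [[312.747 169.366]] [[334.121 208.659]]
0.047 [[312.704 167.206]] [[334.43  208.189]]
ramekin top 0.81 [ 0.393 -0.004]
ramekin scene 0.63 [ 0.392 -0.002]
sugar_jar top 0.59 [ 0.447 -0.168]
sugar_jar scene 0.74 [ 0.446 -0.178]
shaker top 0.48 [0.651 0.14 ]
timer top 0.66 [ 0.735 -0.201]
timer scene 0.57 [ 0.739 -0.191]
crock top 0.74 [0.602 0.368]
crock scene 0.64 [0.597 0.358]
```

View pics/head.png

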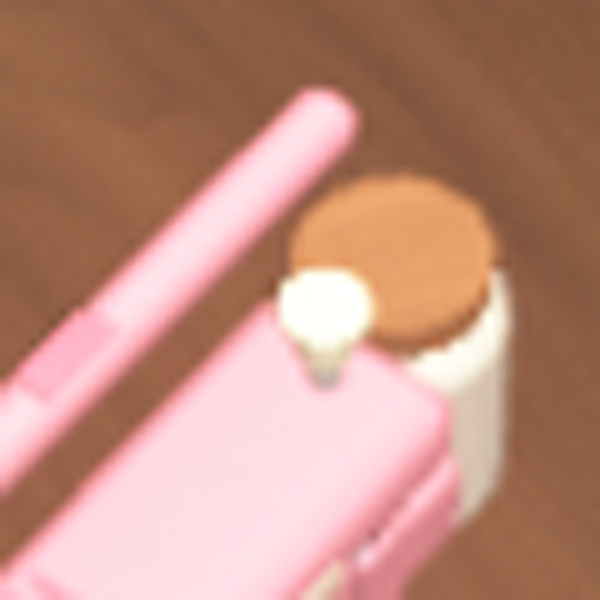

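Estimates so far:
- **Stand:** about (0.579, -0.058), yaw 16.2°.
- **Bowl:** about (0.426, 0.216).
- **Path:** the straight push clears the ramekin by about 20 mm.
- **Ejector head:** its top sits roughly 33–39 mm above the seat.

I'll push with open fingers, leaning the tool so it stays clear of the mixer.

```bash
cat >> h.py <<'E'
def goal(pos,x,lean):
    """tool x horizontal dir -u when upright, tips lean toward u"""
    u=-np.array([*x,0.]);u/=np.linalg.norm(u);a=np.radians(lean)
    z=np.sin(a)*u-np.cos(a)*np.array([0,0,1.]);X=-np.cos(a)*u-np.sin(a)*np.array([0,0,1.])
    return np.array(pos),R.from_matrix(np.c_[X,np.cross(z,X),z])
def rows(P,Q):
    s,p,r=pose(); np.set_printoptions(precision=4,suppress=True)
    d=(r.inv()*Q).as_rotvec(); print('turn',d/np.pi,'deg',np.degrees(np.linalg.norm(d)),'shift',r.inv().apply(P-p)/.25,'mm',1e3*np.linalg.norm(P-p))
U=np.array([.4875,-.873])
E
python3 - <<'E'
from h import *
b=np.array([.426,.216])
rows(*goal([*(b-U*.145),.13],-U,25))
E
```

```text
turn [ 0.0457 -0.1338  0.206 ] deg 44.97042587091923 shift [-0.7685 -0.3815  0.48  ] mm 245.79009837764818
```

```bash
python3 -m pendant '[[[0.007,-0.019,0.029],[-0.11,-0.055,0.07],0],[[0.013,-0.038,0.059],[-0.22,-0.11,0.14],0],[[0.02,-0.057,0.088],[-0.33,-0.165,0.2],0],[[0.026,-0.076,0.118],[-0.44,-0.22,0.27],0],[[0.033,-0.096,0.147],[-0.55,-0.27,0.34],0],[[0.039,-0.115,0.177],[-0.66,-0.33,0.41],0],[[0.0457,-0.1338,0.206],[-0.768,-0.381,0.48],0],[[0.0457,-0.1338,0.206],[-0.768,-0.381,0.48],0]]'
python3 - <<'E'
from h import *
b=np.array([.426,.216])
s,p,r=pose();print(p,r.as_matrix(),s['joint_pos'])
rows(*goal([*(b-U*.135),.035],-U,25))
E
```

```text
t: 2.92
tool_pos: [0.357, 0.3365, 0.1267]
ee_rot: [0.189, 0.497, 0.839, -0.115]
wrist_force: [-0.8, -0.5, -0.4]
finger_gap: 0.0854
gripper_force: 0.0
[0.35697762 0.33648675 0.12669186] [[-0.43504903  0.87724722  0.20290309]
 [ 0.79003283  0.48000604 -0.38136901]
 [-0.43194961 -0.00561412 -0.90188027]] [-1.24378206  0.45391776  0.25521607  1.73512958  0.295069    1.20705446
 -0.6382688 ]
turn [-0.0028  0.0033 -0.0017] deg 0.8340361281546778 shift [0.1445 0.0083 0.3374] mm 91.78576565649166
```

```bash
python3 -m pendant '[[[0,0,0],[0.05,0.003,0.11],0],[[0,0,0],[0.1,0.006,0.22],0],[[0,0.003,0],[0.13,0.008,0.31],0],[[0,0.003,0],[0.1445,0.0083,0.337],0],[[0,0.003,0],[0.1445,0.0083,0.337],0],[[0,0.003,0],[0.1445,0.0083,0.337],0],[[0,0.003,0],[0.1445,0.0083,0.337],0],[[0,0.003,0],[0.1445,0.0083,0.337],0]]'
python3 - <<'E'
from h import *
b=np.array([.426,.216])
rows(*goal([*(b-U*.07),.035],-U,25))
rows(*goal([*(b+U*(.314-.08)),.035],-U,25))
c=cam('wrist','w1.png')
E
```

```text
t: 3.58
tool_pos: [0.3591, 0.3428, 0.0399]
ee_rot: [0.183, 0.495, 0.843, -0.105]
wrist_force: [0.1, -0.4, -0.3]
finger_gap: 0.0852
gripper_force: 0.0
turn [ 0.0009 -0.0036 -0.0003] deg 0.6777662399810502 shift [-0.259  -0.0139  0.1388] mm 73.55958286348185
turn [ 0.0009 -0.0036 -0.0003] deg 0.6777662399810502 shift [-1.3668 -0.0145  0.6401] mm 377.3293554069197
```

View pics/w1.png

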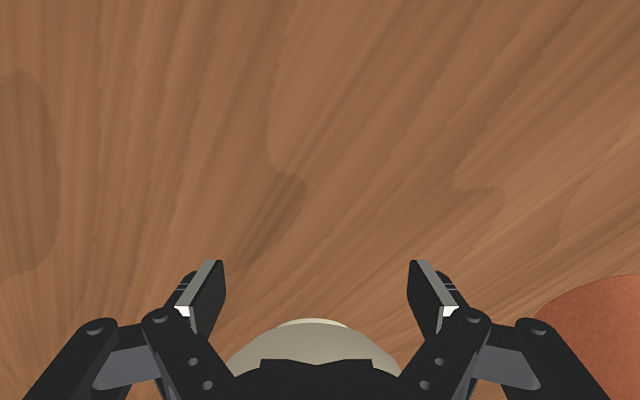

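```bash
python3 -m pendant '[[[0,0,0],[-0.04,-0.002,0.022],0],[[0,0,0],[-0.08,-0.004,0.043],0],[[0,0,0],[-0.12,-0.006,0.065],0],[[0,-0.002,0],[-0.155,-0.008,0.083],0],[[0,-0.003,0],[-0.185,-0.01,0.1],0],[[0,-0.003,0],[-0.215,-0.012,0.115],0],[[0,-0.003,0],[-0.24,-0.013,0.13],0],[[0,-0.003,0],[-0.259,-0.014,0.139],0]]'
cat >> h.py <<'E'
def bowl():
    for n in('top','scene'):
        c=cam(n); d=bot.masks_of(n,'bowl')
        if not d: print('no bowl',n);continue
        k=max(cv2.findContours(d[0]['mask'].astype(np.uint8),0,1)[0],key=len)[:,0,:]
        q=np.array([at(c,p,.06)[:2] for p in cv2.convexHull(k)[:,0]])
        o=np.array([at(c,p,.06)[:2] for p in k]);o=q.astype(np.float32)
        print(n,d[0]['p'],'circle',cv2.minEnclosingCircle(o),'ell',cv2.fitEllipse(o),'lm',[at(c,l['location'],0)[:2] for l in bot.landmark_of(n,'bowl')[:1]])
E
python3 - <<'E'
from h import *
bowl()
s,p,r=pose();print(p,s['wrist_force'])
b=np.array([.426,.216])
rows(*goal([*(b+U*.06),.035],-U,25))
rows(*goal([*(b+U*(.314-.08)),.035],-U,25))
E
```

```text
t: 4.3
tool_pos: [0.3915, 0.2743, 0.0335]
ee_rot: [0.187, 0.495, 0.842, -0.11]
wrist_force: [-0.1, -0.8, 0.1]
finger_gap: 0.0856
gripper_force: 0.0
top 0.78 circle ((0.4243246018886566, 0.21612529456615448), 0.07790494710206985) ell ((0.42421799898147583, 0.21592113375663757), (0.15362997353076935, 0.15495769679546356), 103.73711395263672) lm [array([0.42475867, 0.21553476])]
scene 0.61 circle ((0.42775848507881165, 0.21380943059921265), 0.07828503102064133) ell ((0.426607221364975, 0.21482907235622406), (0.1512940526008606, 0.15512430667877197), 110.63742065429688) lm [array([0.43081039, 0.22005   ])]
[0.39088666 0.27635696 0.033533  ] [ 0.28597948 -0.2092849  -0.37840593]
turn [ 0.0002 -0.0002  0.0003] deg 0.07106348506110678 shift [-0.4732  0.0044  0.2138] mm 129.82454676248125
turn [ 0.0002 -0.0002  0.0003] deg 0.07106348506110678 shift [-1.1041  0.0037  0.5075] mm 303.7977782553108
```

```bash
python3 -m pendant '[[[0,0,0],[-0.04,0,0.018],0],[[0,0,0],[-0.09,0.001,0.041],0],[[0,0,0],[-0.15,0.001,0.068],0],[[0,0,0],[-0.22,0.002,0.099],0],[[0,0,0],[-0.29,0.003,0.131],0],[[0,0,0],[-0.36,0.003,0.163],0],[[0,0,0],[-0.42,0.004,0.19],0],[[0,0,0],[-0.473,0.004,0.214],0]]'
python3 - <<'E'
from h import *
bowl()
s,p,r=pose();print(p,s['wrist_force'])
b=np.array([.426,.216])
rows(*goal([*(b+U*.06),.035],-U,25))
rows(*goal([*(b+U*(.314-.085)),.035],-U,25))
E
```

```text
t: 5.27
tool_pos: [0.4559, 0.1591, 0.0352]
ee_rot: [0.187, 0.495, 0.841, -0.111]
wrist_force: [-1.4, 1.5, -0.9]
finger_gap: 0.0854
gripper_force: 1.0
top 0.86 circle ((0.4863568842411041, 0.10198920965194702), 0.07743702828884125) ell ((0.48676279187202454, 0.10210064798593521), (0.15124616026878357, 0.15288150310516357), 17.227880477905273) lm [array([0.488919  , 0.10489909])]
scene 0.88 circle ((0.48642393946647644, 0.10061676800251007), 0.08311361074447632) ell ((0.4886064827442169, 0.09760606288909912), (0.1544361114501953, 0.1638210117816925), 118.3213882446289) lm [array([ 0.74424065, -0.19380433])]
[0.45501337 0.16354604 0.03492365] [ 0.40618898 -1.26589323  0.74072215]
turn [ 0.0001 -0.0002  0.0004] deg 0.07782774119117647 shift [-0.0003  0.001  -0.0002] mm 0.259410522663181
turn [ 0.0001 -0.0002  0.0004] deg 0.07782774119117647 shift [-0.6131  0.0001  0.2851] mm 169.0328445541683
```

```bash
python3 -m pendant '[[[0,0,0],[-0.035,0,0.016],0],[[0,0,0],[-0.09,0.001,0.041],0],[[0,0,0],[-0.15,0.002,0.069],0],[[0,0,0],[-0.21,0.002,0.097],0],[[0,0,0],[-0.27,0.003,0.125],0],[[0,0,0],[-0.33,0.004,0.152],0],[[0,0,0],[-0.385,0.004,0.178],0],[[0,0,0],[-0.43,0.005,0.199],0]]'
python3 - <<'E'
from h import *
bowl()
c=cam('scene','s2.png');cv2.imwrite('pics/s2c.png',cv2.resize(c['frame'][100:300,230:430,::-1],(600,600)))
s,p,r=pose();print(p,s['wrist_force'],s['joint_pos'])
rows(*goal([.579-.032,-.058+.0615,.035],-U,25))
E
```

```text
t: 6.23
tool_pos: [0.5144, 0.0593, 0.0353]
ee_rot: [0.187, 0.494, 0.842, -0.11]
wrist_force: [-0.5, 1.3, 0.8]
finger_gap: 0.0853
gripper_force: 0.7
top 0.86 circle ((0.5469426512718201, 0.0029814844019711018), 0.07794473320245743) ell ((0.5463159680366516, 0.0018001757562160492), (0.15154336392879486, 0.15571162104606628), 53.53413772583008) lm [array([0.55050443, 0.00219122])]
scene 0.61 circle ((0.551425576210022, 0.0006331282784231007), 0.07915397733449936) ell ((0.5503145456314087, 0.0012546493671834469), (0.15234889090061188, 0.15634971857070923), 117.15196228027344) lm [array([ 0.55503791, -0.00523275])]
[0.51387958 0.06118034 0.03524275] [ 0.32010862 -0.04117647 -0.6199141 ] [-0.73739451  0.4915631   0.37875882  1.99327607  0.41643064  0.68154716
 -0.2174449 ]
turn [ 0.0002 -0.0002  0.0006] deg 0.12104893666856295 shift [-0.2408  0.0026  0.1132] mm 66.51347609137288
```

View pics/s2c.png

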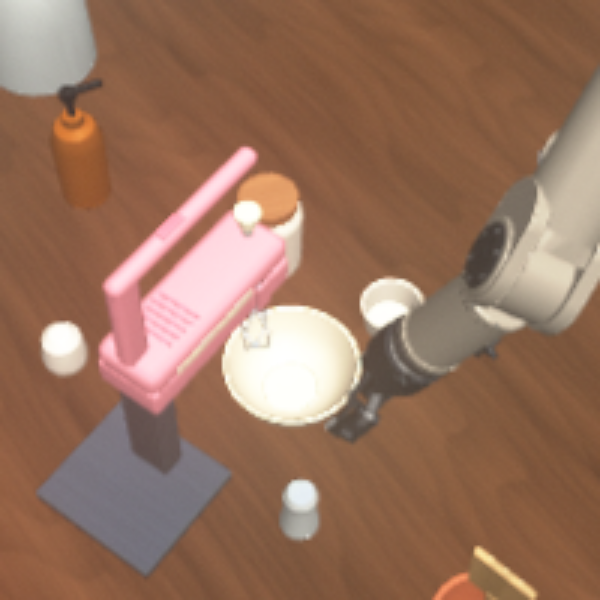

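```bash
python3 -m pendant '[[[0,0,0],[-0.035,0,0.016],0],[[0,0,0],[-0.08,0.001,0.037],0],[[0,0,0],[-0.125,0.001,0.058],0],[[0,0,0],[-0.165,0.002,0.077],0],[[0,0,0],[-0.2,0.002,0.093],0],[[0,0,0],[-0.22,0.003,0.103],0],[[0,0,0],[-0.234,0.003,0.11],0],[[0,0,0],[-0.241,0.003,0.113],0]]'
python3 - <<'E'
from h import *
bowl()
for n in('top','scene'):
    c=cam(n,n+'3.png')
    for l,z in(('beater_left',.072),('beater_right',.072)):
        for d in bot.landmark_of(n,l)[:2]: print(n,l,d['p'],d['location'],at(c,d['location'],z))
s,p,r=pose();print(p,s['wrist_force'],s['joint_pos'])
E
```

```text
t: 7.25
tool_pos: [0.5473, 0.0016, 0.0351]
ee_rot: [0.187, 0.494, 0.842, -0.11]
wrist_force: [-1.5, 1.7, -0.6]
finger_gap: 0.0854
gripper_force: 0.7
top 0.83 circle ((0.5783612132072449, -0.05560290813446045), 0.07841473072767258) ell ((0.5771760940551758, -0.05540326610207558), (0.1504131555557251, 0.15504832565784454), 176.0977783203125) lm [array([ 0.58751547, -0.04605436])]
scene 0.57 circle ((0.5774989724159241, -0.04102541506290436), 0.07709026336669922) ell ((0.578374445438385, -0.032955385744571686), (0.10083210468292236, 0.1600559949874878), 108.56619262695312) lm [array([ 0.57457465, -0.05784597])]
scene beater_left 0.45 [313.7, 215.8] [ 0.57788689 -0.03521695  0.072     ]
[0.54719402 0.0023669  0.0352736 ] [-0.92616949  0.49926509 -0.79862782] [-0.60002029  0.51104807  0.38294766  1.96047952  0.41093359  0.6357525
 -0.08671907]
```

The bowl is centred within a few mm. I'll back off and rise now.

```bash
python3 -m pendant '[[[0,0,0],[0.05,0,-0.023],0],[[0,0,0],[0.13,0,-0.061],0],[[0,0,0],[0.2175,0,-0.101],0],[[0,0,0],[0.2,0,-0.14],0.2],[[0,0,0],[0.14,0,-0.27],0.4],[[0,0,0],[0.08,0,-0.4],0.6],[[0,0,0],[0.015,0,-0.54],0.8],[[0,0,0],[-0.05,0,-0.68],1]]'
python3 - <<'E'
from h import *
bowl()
A=np.radians(16.2);S=np.array([np.cos(A),np.sin(A)]);st=np.array([.579,-.058])
s,p,r=pose();print(p)
rows(*goal([*(st-S*.13),.33],-S,45))
rows(*goal([.46,.03,.30],-S,45))
E
```

```text
t: 8.52
tool_pos: [0.5174, 0.0545, 0.1965]
ee_rot: [0.187, 0.494, 0.842, -0.11]
wrist_force: [0.3, 0.9, -0.1]
finger_gap: 0.0254
gripper_force: 0.0
top 0.69 circle ((0.5800158977508545, -0.05430227145552635), 0.07880758494138718) ell ((0.578080952167511, -0.0550982803106308), (0.14901795983314514, 0.15709148347377777), 8.95356559753418) lm [array([ 0.58319577, -0.05511876])]
scene 0.88 circle ((0.5788784027099609, -0.04928600788116455), 0.07917513698339462) ell ((0.5758126378059387, -0.03368862345814705), (0.10418841987848282, 0.16568972170352936), 108.24137115478516) lm [array([ 0.57194654, -0.04757619])]
[0.51674418 0.05457377 0.19344914]
turn [-0.2471 -0.0944 -0.3518] deg 79.23087449646165 shift [-0.5908 -0.5101 -0.326 ] mm 211.46350480797872
turn [-0.2471 -0.0944 -0.3518] deg 79.23087449646165 shift [-0.1572 -0.2472 -0.3963] mm 123.19439258469954
```

```bash
python3 -m pendant '[[[-0.022,-0.008,-0.031],[-0.02,-0.031,-0.05],1],[[-0.043,-0.016,-0.062],[-0.04,-0.062,-0.1],1],[[-0.065,-0.025,-0.093],[-0.06,-0.093,-0.15],1],[[-0.087,-0.033,-0.124],[-0.08,-0.124,-0.2],1],[[-0.109,-0.041,-0.155],[-0.1,-0.155,-0.25],1],[[-0.13,-0.05,-0.186],[-0.12,-0.186,-0.3],1],[[-0.152,-0.058,-0.217],[-0.14,-0.217,-0.35],1],[[-0.174,-0.066,-0.248],[-0.157,-0.247,-0.396],1]]'
python3 - <<'E'
from h import *
A=np.radians(16.2);S=np.array([np.cos(A),np.sin(A)]);st=np.array([.579,-.058])
s,p,r=pose();print(p,s['joint_pos'])
rows(*goal([*(st-S*.13),.34],-S,45))
E
```

```text
t: 9.48
tool_pos: [0.4628, 0.034, 0.2869]
ee_rot: [0.318, 0.101, 0.943, -0.005]
wrist_force: [-0.2, 0.2, 0.6]
finger_gap: -0.0004
gripper_force: 0.0
[0.462826   0.03396275 0.28686046] [-0.50422581 -0.29462418  0.16209078  2.20315836  0.508331    0.69301177
  0.71710376]
turn [-0.0868 -0.0393 -0.1259] deg 28.411924188135572 shift [-0.1966 -0.4976 -0.1526] mm 139.07631651899052
```

```bash
python3 -m pendant '[[[-0.018,-0.008,-0.026],[-0.05,-0.12,-0.04],1],[[-0.036,-0.016,-0.052],[-0.09,-0.24,-0.07],1],[[-0.054,-0.024,-0.078],[-0.13,-0.36,-0.11],1],[[-0.072,-0.032,-0.104],[-0.17,-0.44,-0.14],1],[[-0.087,-0.039,-0.126],[-0.1966,-0.4976,-0.1526],1],[[-0.087,-0.039,-0.126],[-0.1966,-0.4976,-0.1526],1],[[-0.087,-0.039,-0.126],[-0.1966,-0.4976,-0.1526],1],[[-0.087,-0.039,-0.126],[-0.1966,-0.4976,-0.1526],1]]'
python3 - <<'E'
from h import *
A=np.radians(16.2);S=np.array([np.cos(A),np.sin(A)]);st=np.array([.579,-.058])
s,p,r=pose();print(p,s['joint_pos'],r.as_matrix())
rows(*goal([*(st-S*.045),.32],-S,45))
c=cam('wrist','w4.png')
for l in('handle_tip','ejector_seat'):
    for d in bot.landmark_of('wrist',l)[:1]: print(l,d)
v=lambda a,b,z:[*(st+S*a+np.array([-S[1],S[0]])*b),z]
print(proj(c,[v(-.031,0,.342),v(-.022,0,.238),v(-.022,0,.271)]))
E
```

```text
t: 10.15
tool_pos: [0.4572, -0.0525, 0.3065]
ee_rot: [0.32, -0.029, 0.946, 0.038]
wrist_force: [-0.2, -0.3, -0.9]
finger_gap: 0.0003
gripper_force: 0.0
[ 0.45719763 -0.05245958  0.30651987] [ 0.40266148 -0.29319655 -0.10833397  2.15794612 -0.4537543   0.71597814
  2.18041782] [[-0.7939164  -0.07821294  0.60297553]
 [-0.03012681  0.99553418  0.08946547]
 [-0.60728011  0.05286237 -0.79272721]]
turn [-0.0303 -0.04   -0.06  ] deg 14.081047021391873 shift [-0.2801 -0.0938  0.1403] mm 81.76429319050084
handle_tip {'location': [415.9, 131.7], 'p': 0.55}
ejector_seat {'location': [287.8, 247.3], 'p': 0.8}
[[286.2307 389.647 ]
 [288.8189 247.1709]
 [289.0953 285.8923]]
```

View pics/w4.png

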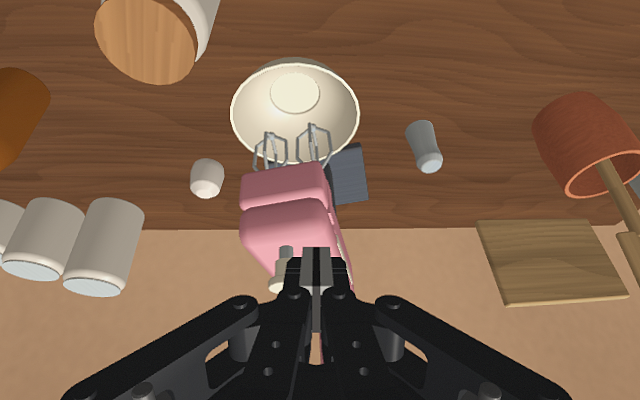

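```bash
python3 - <<'E'
from h import *
A=np.radians(16.2);S=np.array([np.cos(A),np.sin(A)]);st=np.array([.579,-.058])
rows(*goal([*(st-S*.065),.315],-S,45))
E
```

```text
turn [-0.0321 -0.0397 -0.0625] deg 14.531756731563803 shift [-0.2044 -0.0997  0.1114] mm 63.29711446082099
```

```bash
python3 -m pendant '[[[-0.01,-0.01,-0.02],[-0.04,-0.025,0.02],1],[[-0.02,-0.02,-0.04],[-0.09,-0.05,0.045],1],[[-0.028,-0.03,-0.055],[-0.14,-0.075,0.075],1],[[-0.032,-0.04,-0.0625],[-0.18,-0.095,0.1],1],[[-0.032,-0.04,-0.0625],[-0.2044,-0.0997,0.1114],1],[[-0.032,-0.04,-0.0625],[-0.2044,-0.0997,0.1114],1],[[-0.032,-0.04,-0.0625],[-0.2044,-0.0997,0.1114],1],[[-0.032,-0.04,-0.0625],[-0.2044,-0.0997,0.1114],1]]'
python3 - <<'E'
from h import *
A=np.radians(16.2);S=np.array([np.cos(A),np.sin(A)]);st=np.array([.579,-.058])
s,p,r=pose();print(p,s['joint_pos'],r.as_matrix()); m=R.from_euler('z',-A).as_matrix();print('stand frame',m@(p-[*st,0]))
rows(*goal([*(st-S*.034),.308],-S,45))
E
```

```text
t: 10.97
tool_pos: [0.5172, -0.0715, 0.3167]
ee_rot: [0.38, -0.135, 0.914, 0.055]
wrist_force: [-0.6, 0.0, 0.2]
finger_gap: -0.0003
gripper_force: 0.0
[ 0.51721124 -0.07152318  0.31666038] [ 0.24910389 -0.1608536   0.14205006  2.11177837 -0.75200193  0.67865826
  2.73671997] [[-0.67510969 -0.28792887  0.67920827]
 [-0.20495109  0.95764809  0.20225029]
 [-0.70867621 -0.00266334 -0.70552884]]
stand frame [-0.06310821  0.00425229  0.31666038]
turn [0.0015 0.0007 0.0027] deg 0.5700435150428997 shift [-0.0574 -0.018   0.1069] mm 30.6654845784491
```

```bash
python3 -m pendant '[[[0,0,0],[-0.01,-0.005,0.02],1],[[0,0,0],[-0.02,-0.009,0.04],1],[[0,0,0.001],[-0.03,-0.012,0.06],1],[[0,0,0.002],[-0.04,-0.015,0.08],1],[[0,0,0.003],[-0.05,-0.018,0.095],1],[[0,0,0.003],[-0.0574,-0.018,0.107],1],[[0,0,0.003],[-0.0574,-0.018,0.107],1],[[0,0,0.003],[-0.0574,-0.018,0.107],1]]'
python3 - <<'E'
from h import *
A=np.radians(16.2);S=np.array([np.cos(A),np.sin(A)]);st=np.array([.579,-.058])
s,p,r=pose();m=R.from_euler('z',-A).as_matrix();print('stand frame',m@(p-[*st,0]),s['wrist_force'],r.inv().apply([0,0,-.01/.25]))
rows(*goal([*(st-S*.034),.298],-S,45))
c=cam('scene');cv2.imwrite('pics/s5.png',cv2.resize(c['frame'][120:220,260:380,::-1],(720,600),interpolation=2))
E
```

```text
t: 11.63
tool_pos: [0.5469, -0.0692, 0.3082]
ee_rot: [0.38, -0.13, 0.914, 0.056]
wrist_force: [0.7, -0.8, 0.1]
finger_gap: -0.0
gripper_force: 0.0
stand frame [-0.03399941 -0.00181871  0.30822654] [ 0.68305172 -0.81528811  0.07510546] [ 0.02837658 -0.0001433   0.0281913 ]
turn [ 0.0009  0.001  -0.0007] deg 0.27922234879760915 shift [0.029  0.0071 0.0288] mm 10.387001587966692
```

View pics/s5.png

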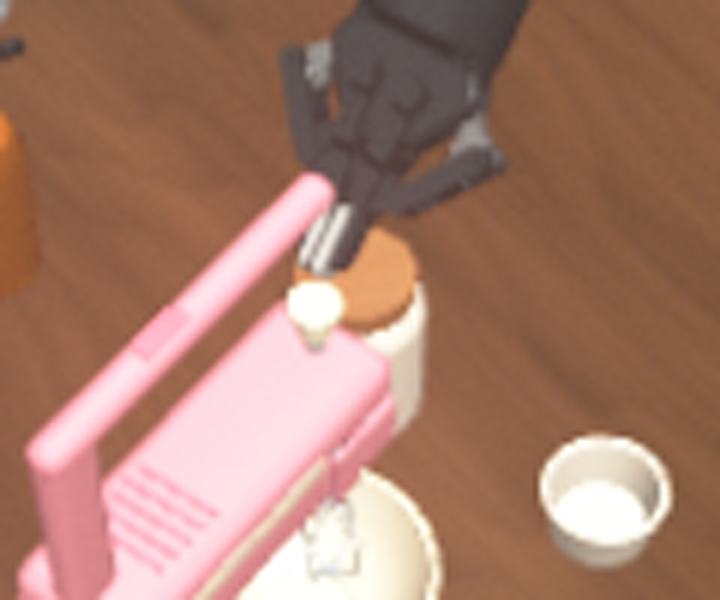

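```bash
python3 -m pendant '[[[0,0,0],[0.004,0.002,0.004],1],[[0,0,0],[0.008,0.004,0.008],1],[[0,0,0],[0.012,0.006,0.012],1],[[0,0,0],[0.015,0.007,0.015],1],[[0,0,0],[0.018,0.007,0.018],1],[[0,0,0],[0.021,0.007,0.021],1],[[0,0,0],[0.023,0.007,0.023],1],[[0,0,0],[0.023,0.007,0.023],1]]'
```

```text
t: 12.35
tool_pos: [0.5462, -0.0676, 0.3]
ee_rot: [0.38, -0.129, 0.914, 0.056]
wrist_force: [-0.1, -0.2, -0.2]
finger_gap: 0.0001
gripper_force: 0.0
```

```bash
python3 -m pendant '[[[0,0,0],[0.002,0,0.002],1],[[0,0,0],[0.004,0,0.004],1],[[0,0,0],[0.006,0,0.006],1],[[0,0,0],[0.008,0,0.008],1],[[0,0,0],[0.01,0,0.01],1],[[0,0,0],[0.011,0,0.011],1],[[0,0,0],[0.011,0,0.011],1],[[0,0,0],[0.011,0,0.011],1]]'
```

```text
t: 13.02
tool_pos: [0.5463, -0.0676, 0.2964]
ee_rot: [0.38, -0.129, 0.914, 0.056]
wrist_force: [-0.9, -0.1, -0.3]
finger_gap: 0.0001
gripper_force: 0.0
```

```bash
python3 -m pendant '[[[0,0,0],[0.002,0,0.002],1],[[0,0,0],[0.004,0,0.004],1],[[0,0,0],[0.006,0,0.006],1],[[0,0,0],[0.008,0,0.008],1],[[0,0,0],[0.01,0,0.01],1],[[0,0,0],[0.011,0,0.011],1],[[0,0,0],[0.011,0,0.011],1],[[0,0,0],[0.011,0,0.011],1]]'
```

```text
t: 13.68
tool_pos: [0.5463, -0.0676, 0.2925]
ee_rot: [0.38, -0.129, 0.914, 0.056]
wrist_force: [-0.2, 0.0, 0.4]
finger_gap: 0.0001
gripper_force: 0.0
```

```bash
python3 -m pendant '[[[0,0,0],[0.002,0,0.002],1],[[0,0,0],[0.004,0,0.004],1],[[0,0,0],[0.006,0,0.006],1],[[0,0,0],[0.008,0,0.008],1],[[0,0,0],[0.01,0,0.01],1],[[0,0,0],[0.011,0,0.011],1],[[0,0,0],[0.011,0,0.011],1],[[0,0,0],[0.011,0,0.011],1]]'
```

```text
t: 14.35
tool_pos: [0.5466, -0.0677, 0.2893]
ee_rot: [0.381, -0.129, 0.914, 0.056]
wrist_force: [-2.2, -0.1, 4.2]
finger_gap: -0.0002
gripper_force: 2.3
```

Contact with the head at a TCP height of about 0.290, so the stop should be near 0.278.

```bash
python3 -m pendant '[[[0,0,0],[0.002,0,0.002],1],[[0,0,0],[0.004,0,0.004],1],[[0,0,0],[0.006,0,0.006],1],[[0,0,0],[0.008,0,0.008],1],[[0,0,0],[0.01,0,0.01],1],[[0,0,0],[0.011,0,0.011],1],[[0,0,0],[0.011,0,0.011],1],[[0,0,0],[0.011,0,0.011],1]]'
```

```text
t: 15.02
tool_pos: [0.5467, -0.0677, 0.2855]
ee_rot: [0.381, -0.129, 0.914, 0.056]
wrist_force: [-4.2, 0.2, 6.8]
finger_gap: 0.0004
gripper_force: 3.2
```

```bash
python3 -m pendant '[[[0,0,0],[0.002,0,0.002],1],[[0,0,0],[0.004,0,0.004],1],[[0,0,0],[0.006,0,0.006],1],[[0,0,0],[0.008,0,0.008],1],[[0,0,0],[0.01,0,0.01],1],[[0,0,0],[0.011,0,0.011],1],[[0,0,0],[0.011,0,0.011],1],[[0,0,0],[0.011,0,0.011],1]]'
```

```text
t: 15.68
tool_pos: [0.5468, -0.0677, 0.2821]
ee_rot: [0.381, -0.129, 0.914, 0.056]
wrist_force: [-4.7, 0.4, 9.4]
finger_gap: 0.0001
gripper_force: 4.0
```

```bash
python3 -m pendant '[[[0,0,0],[0.001,0,0.001],1],[[0,0,0],[0.002,0,0.002],1],[[0,0,0],[0.003,0,0.003],1],[[0,0,0],[0.004,0,0.004],1],[[0,0,0],[0.005,0,0.005],1],[[0,0,0],[0.006,0,0.006],1],[[0,0,0],[0.006,0,0.006],1],[[0,0,0],[0.006,0,0.006],1]]'
```

```text
t: 16.35
tool_pos: [0.5468, -0.0677, 0.2802]
ee_rot: [0.381, -0.129, 0.914, 0.056]
wrist_force: [-5.8, -0.0, 8.4]
finger_gap: 0.0
gripper_force: 4.5
```

```bash
python3 -m pendant '[[[0,0,0],[0.001,0,0.001],1],[[0,0,0],[0.002,0,0.002],1],[[0,0,0],[0.003,0,0.003],1],[[0,0,0],[0.004,0,0.004],1],[[0,0,0],[0.005,0,0.005],1],[[0,0,0],[0.005,0,0.005],1],[[0,0,0],[0.005,0,0.005],1],[[0,0,0],[0.005,0,0.005],1]]'
```

```text
t: 17.02
tool_pos: [0.5469, -0.0677, 0.2791]
ee_rot: [0.382, -0.129, 0.913, 0.056]
wrist_force: [-8.6, 0.6, 11.9]
finger_gap: -0.0001
gripper_force: 5.7
```

```bash
python3 -m pendant '[[[0,0,0],[0.0005,0,0.0005],1],[[0,0,0],[0.001,0,0.001],1],[[0,0,0],[0.0015,0,0.0015],1],[[0,0,0],[0.002,0,0.002],1],[[0,0,0],[0.002,0,0.002],1],[[0,0,0],[0.002,0,0.002],1],[[0,0,0],[0.002,0,0.002],1],[[0,0,0],[0.002,0,0.002],1]]'
python3 - <<'E'
from h import *
s,p,r=pose();print(p,s['wrist_force'])
c=cam('scene','s6.png')
for l in('beater_left','beater_right'):
    for d in bot.landmark_of('scene',l)[:2]: print(l,d['p'],d['location'],at(c,d['location'],.02))
cv2.imwrite('pics/s6c.png',cv2.resize(c['frame'][120:240,260:380,::-1],(600,600),interpolation=2))
E
```

```text
t: 17.68
tool_pos: [0.5472, -0.0677, 0.2791]
ee_rot: [0.382, -0.13, 0.913, 0.056]
wrist_force: [-9.3, 0.3, 11.9]
finger_gap: -0.0
gripper_force: 6.6
[ 0.547166   -0.06771764  0.2790933 ] [-9.29189222  0.28703561 11.86022617]
beater_left 0.55 [320.2, 217.4] [ 0.54428908 -0.04313966  0.02      ]
beater_right 0.38 [315.6, 211.5] [ 0.54252721 -0.07283086  0.02      ]
```

View pics/s6c.png

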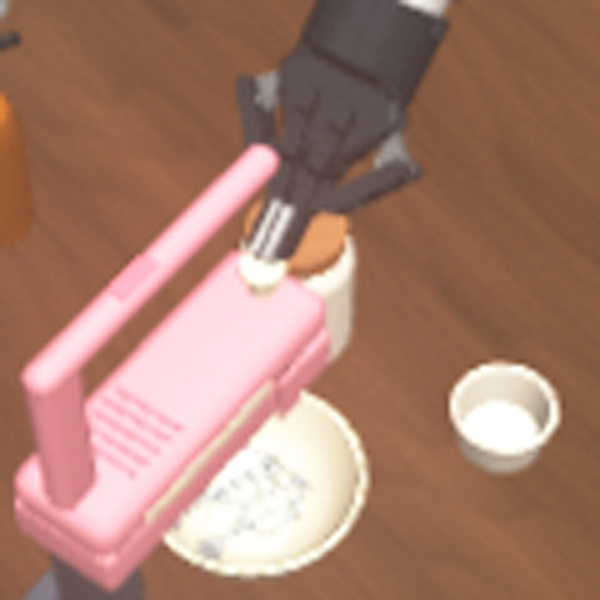

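Both beaters have dropped into the bowl, lying near (260,490) in the crop. I'll press a little more to make sure the head is at its stop, while easing the horizontal force.

```bash
python3 -m pendant '[[[0,0,0],[0.001,0,0.0005],1],[[0,0,0],[0.002,0,0.001],1],[[0,0,0],[0.003,0,0.0015],1],[[0,0,0],[0.004,0,0.002],1],[[0,0,0],[0.0048,0,0.002],1],[[0,0,0],[0.0048,0,0.002],1],[[0,0,0],[0.0048,0,0.002],1],[[0,0,0],[0.0048,0,0.002],1]]'
```

```text
t: 18.5
tool_pos: [0.5472, -0.0677, 0.279]
ee_rot: [0.383, -0.13, 0.913, 0.056]
wrist_force: [-9.9, 0.0, 14.7]
finger_gap: -0.0002
gripper_force: 7.8
```

```bash
python3 -m pendant '[[[0,0,0],[-0.01,0,-0.01],1],[[0,0,0],[-0.025,0,-0.025],1],[[0,0,0],[-0.04,0,-0.04],1],[[0,0,0],[-0.055,0,-0.055],1],[[0,0,0],[-0.06,0,-0.065],1],[[0,0,0],[-0.03,0,-0.1],1],[[0,0,0],[0.03,0,-0.16],1],[[0,0,0],[0.09,0,-0.22],1]]'
python3 -m pendant '[[[0,0,0],[0.03,0,-0.03],1],[[0,0,0],[0.06,0,-0.06],1],[[0,0,0],[0.08,0,-0.08],1],[[0,0,0],[0.08,0,-0.08],1],[[0,0,0],[0.08,0,-0.08],1],[[0,0,0],[0.08,0,-0.08],1],[[0,0,0],[0.08,0,-0.08],1],[[0,0,0],[0.08,0,-0.08],1]]'
python3 - <<'E'
from h import *
bowl()
c=cam('scene','s7.png')
for l in('beater_left','beater_right'):
    for d in bot.landmark_of('scene',l)[:2]: print(l,d['p'],d['location'],at(c,d['location'],.02))
cv2.imwrite('pics/s7c.png',cv2.resize(c['frame'][120:240,260:380,::-1],(600,600),interpolation=2))
E
```

```text
t: 19.17
tool_pos: [0.4914, -0.0828, 0.2961]
ee_rot: [0.379, -0.13, 0.915, 0.056]
wrist_force: [-1.2, -0.6, 0.7]
finger_gap: 0.0
gripper_force: 0.0
t: 19.83
tool_pos: [0.4665, -0.0906, 0.2977]
ee_rot: [0.38, -0.13, 0.914, 0.056]
wrist_force: [-0.1, 0.2, -0.6]
finger_gap: 0.0001
gripper_force: 0.0
top 0.57 circle ((0.578432559967041, -0.05420305207371712), 0.07710668444633484) ell ((0.5780310034751892, -0.05432673916220665), (0.15001213550567627, 0.15379679203033447), 172.8120880126953) lm [array([ 0.58065168, -0.04796546])]
scene 0.63 circle ((0.5776979327201843, -0.04355928674340248), 0.07699114829301834) ell ((0.5770631432533264, -0.032974909991025925), (0.10631974041461945, 0.15992459654808044), 108.30010223388672) lm [array([ 0.58307801, -0.04196196])]
beater_left 0.68 [319.9, 212.5] [ 0.53278446 -0.06026352  0.02      ]
beater_left 0.64 [315.9, 208.6] [ 0.53428877 -0.08217002  0.02      ]
beater_right 0.63 [310.5, 221.1] [ 0.58073215 -0.05120641  0.02      ]
beater_right 0.58 [316.2, 208.6] [ 0.53342677 -0.08152718  0.02      ]
```

View pics/s7c.png

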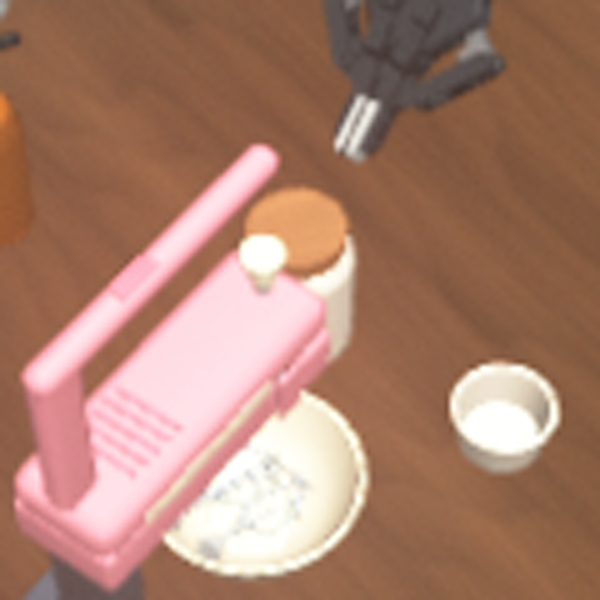

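The head is back up, both beaters lie in the bowl (loops near (265,460) and (300,485)), and the bowl hasn't moved. The robot is clear, so I'm handing in.

```bash
python3 -c "
from workcell import bot
print(bot.finish_job())"
```

```text
the job is handed in; nothing more can be done
None
```

The job is handed in, with no verdict returned: the bowl stands within about 5 mm of the point below the beaters, the head was pressed to its stop at about 18 N and sprang back, and both beaters lie in the bowl with the other things untouched.

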